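# Draw out the autosampler drip tray with the pull hook

### The arm

A 6-joint arm with a two-finger parallel gripper is mounted at the origin on the work surface. World frame = base frame: x ahead of the robot, y to its left, z up, the work surface at z = 0. Lengths are in m, angles in rad, forces in N, time in s.
With the tool pointing down it reaches from about 0.275 to 1 m from the base axis. Payload 8.4 kg.
Tool frame: the origin (TCP) lies between the finger pads; the fingertips stand 25 mm ahead of it and the grasp point (between the pads) lies 6 mm ahead of it; z points along the fingers, y is the line along which they close (so a half turn about z gives the same grasp; the last joint's range is limited). The gripper opens to 85 mm and grips with 20 to 120 N. Pads are 22 mm wide; open, the fingers measure 114 mm over their backs; the gripper's body (76 mm by 85 mm) begins 54 mm behind the grasp point. The pads swing forward as they close: fully open they stand 13 mm farther back than shut.
Start: joints at [1.314, 0.353, 1.633, -0, 1.155, -0.002], TCP at [0.158, 0.605, 0.23] pointing down, gripper open.
Joint ranges: [-2.63, 2.63], [-0.92, 2.1], [0.06, 2.66], [-1.3, 4.44], [0, 2.69], [-3.02, 3.02]. Speed limits (rad/s): [2.22, 2.22, 2.79, 3.14, 3.14, 3.14].

### API

Orientations are given as [roll, pitch, yaw] about the fixed x, y, z axes, in that order (R = Rz(yaw) Ry(pitch) Rx(roll)).
In Python, from rig import manip, get_image gives the robot as it stands.
- The arm moves only by the tool move_arm, never from a script. Its argument "deltas" is a list of rows, each a list of 5 numbers: the shift along the world's x, y, z in parts of the range, where 1.0 means 1000 mm, then the turn about the world's z in fractions of the full range, 1 being pi rad, then the opening, from -1 (shut) to 1 (fully open). In form: [[dx, dy, dz, spin, grip], ...]. A call has 1 to 10 rows; each row is the pose to reach, as a shift and turn from the pose commanded when the call began; what a row does not reach only later rows make up. A row lasts 1/10 s, in which the tool goes at most 50 mm and 8.59 degrees, less where a joint would pass 70% of its speed; a pose out of reach is approached as far as the arm can. A call with a gripper value outside its range is refused whole. The fingers move at their own pace and stop on an object; "force" is the grip in N (left out, the last holds). Time passes only in rows, so rows that repeat a pose let the fingers close. It gives the time, the measured TCP pose, the force, the opening and the grip force at its end, in the units of the state.
- manip.get_obs(): the state, without advancing time (a new reading comes with each control period).
- get_image(name): name is "scene" or "top" or "wrist"; returns a dict with "img" (480x640x3 uint8, red, green, blue), "intrinsics" (3x3 intrinsics, pixels), "rvec" (rotation vector, rad) and "tvec" (3), from world to camera coordinates, as OpenCV has them. Camera axes: x right, y down, z forward; pixel columns grow to the right and rows downward; lengths in m; the calibration is good to about 2 mm. A picture is of the moment at which its call begins. There is no depth.
- manip.close_job(): hands the job in; it is judged then, once.
The state is a dict: "t": time; "joints": joint angles; "joint_vel": joint speeds; "tau": joint torques, N m; "tcp_pos": TCP position; "orientation": TCP orientation; "wrist_force": force on the tool from outside, world axes, zero at the start; "torque": the same for the moment, N m; "width": finger opening in m; "gripper_force": force on a finger pad.
Only numpy, scipy, OpenCV 4.12 (cv2) and the standard library are available. Lean on these libraries where they do the work, as an engineer would, in place of code of your own. Each camera call takes 0.05 s, during which the arm holds its last target. There are 200 camera calls.

### The job

Use the red-handled pull hook to draw the drip tray out from under the autosampler, all the way to its stop: reach under the overhanging housing, feel for the brass eye, which may be clamped anywhere along its rail, catch it with the prong and pull. The eye sits on a delicate spring leaf, so touch it only lightly while feeling for it, and pull gently, also at the stop. Then unhook, leave the tray fully out, and lay the hook back flat on its blue mat; keep the gripper itself off the autosampler and its tray, and do not disturb the other things on the bench.

Things in the scene. Friction and masses are not known exactly. Their poses are not given: they have to be found in the camera images.
- autosampler: Beige bench autosampler, blue round carousel on top; does not move. 240 deep (x) x 360 wide (y) x 160 mm high (carousel to 200). Origin: centre of its underside, at bench height. Front (ledge, green switch) faces its own -x; y points left as seen from the robot. The tray is in a cavity under the housing, open to the front, 330 mm wide between side walls.
- ledge (a point): Middle of the lower front edge of the autosampler's overhanging housing: 85 mm above the bench, 120 mm in front (-x) of the autosampler's origin. Axes as the autosampler's. The space below it, under the housing, is open.
- tray (a joint): How far the dark grey drip tray is drawn out of the autosampler, m. 0 = fully in, 0.090 = fully out against a hard stop; it slides along the autosampler's -x with about 5 N of friction (plus a little with speed) and stays where it is left. It starts 0 to 12 mm out.
- tray_face (a point): Centre of the tray's upright front face (290 mm wide, from 10 to 78 mm above the bench), 42 mm above the bench; moves with the tray. Axes as the autosampler's (x points into the machine). Fully in, it is 70 mm behind the ledge's edge.
- rail_mid (a point): Point 28 mm in front (-x) of tray_face, 42 mm above the bench, moving with the tray. The hidden brass eye's centre is on the y line through this point, clamped up to 48 mm either side; where is not measured. Upright ring in the x-z plane (its hole runs along y), hole 30 mm, bar 7 mm thick. It is on a spring leaf that gives sideways about 0.5 mm per N and is delicate.
- hook: Pull hook, 110 g, flat on the mat. Red handle 100 (x) x 20 (y) x 26 mm (z); a steel rod, 7 mm thick, runs on from its +x end. Origin: centre of the handle's underside. The rod's axis is 13 mm above the underside and runs to x = 150, where the prong (7 mm thick, round end) turns off square to +y and ends at y = 27.5. It balances about 7 mm ahead of the origin.
- mat: Flat blue plastic mat, 260 (x) x 100 (y) x 4 mm, fixed to the bench; the hook's resting place. Origin: centre of its underside at bench height. The hook starts on it with its origin near x = -50, y = 0, rod along +x.
- vial_rack: White rack with vials, 110 x 90 x 70 mm, loose; leave alone. Origin: centre of underside. It stands on the side of the bench where the mat is not.
- cup0: Small clear sample cup with white lid, 28 dia x 35 mm, loose, by the mat's near (-x) end; leave alone. Origin: centre of underside.
- cup1: A second such cup beside the first; leave alone. Origin: centre of underside.
- reagent: Blue bottle, 72 dia x 150 mm, loose; leave alone. Origin: centre of underside.
- beaker: Glass beaker, 70 dia x 85 mm, loose; leave alone. Origin: centre of underside.
- standard: Amber bottle, 54 dia x 110 mm, loose; leave alone. Origin: centre of underside.
- spatula: Spatula, 180 mm long, lying on the bench; leave alone.
Mind the look-alikes: they are no part of the job. There is more than one size of the hook; the job needs the larger.

How it is judged:
By the outcome, as a careful person would: the job done as asked, in the order asked, and still so for the second after the job is handed in, with the robot touching nothing.
It also fails if it takes over 72 s, if anything falls off the work surface, if the arm or the gripper's body presses on something with over 40 N, if the wrist force passes 120 N, or if a joint passes its speed limit or range.

## Working session

There is one attempt and no reset: what is moved stays moved. The work goes in short steps, Python scripts to look and compute and a tool call to move; the robot and the scene stay as the last step left them, time stands still between calls to the robot, and variables do not carry over. Pictures are saved under pics/ and viewed, at most 12 in all, crops included, and the job is handed in when it is done.

Besides the shell and the picture viewer there is one more tool, called as a command line: name --pt "numbers of a row" for each row, then --argument value for the rest. move_arm: Moves the arm, as the interface text tells. Its arguments: {"type":"object","properties":{"deltas":{"type":"array"},"force":{"type":"number"}},"required":["deltas"]}

```bash
ls; mkdir -p pics; cat > h.py <<'E'
import numpy as np, cv2
from rig import manip, get_image
def cam(n):
    d=get_image(n); K=np.array(d["intrinsics"]);R=cv2.Rodrigues(np.array(d["rvec"],float))[0];t=np.array(d["tvec"],float).reshape(3)
    return d["img"],K,R,t
def ray(c,uv):
    _,K,R,t=c; d=R.T@np.linalg.inv(K)@np.array([uv[0],uv[1],1.]); return -R.T@t,d
def onz(c,uv,z):
    o,d=ray(c,uv); return o+d*(z-o[2])/d[2]
def tri(c1,u1,c2,u2):
    o1,d1=ray(c1,u1);o2,d2=ray(c2,u2)
    s=np.linalg.lstsq(np.c_[d1,-d2],o2-o1,rcond=None)[0]
    p,q=o1+s[0]*d1,o2+s[1]*d2; return (p+q)/2,np.linalg.norm(p-q)
def save(c,n): cv2.imwrite("pics/"+n+".png",c[0][:,:,::-1])
E
python3 - <<'E'
from h import *
import pickle
D={}
for n in("scene","top","wrist"):
    c=cam(n);save(c,n+"0");D[n]=c;print(n,-c[2].T@c[3],c[2][2])
pickle.dump(D,open("d0.pkl","wb"))
o=manip.get_obs();print({k:np.round(v,4) for k,v in o.items()})
E
```

```text
pics
scene [ 0.32600278 -0.71615013  1.23391365] [ 0.15765573  0.50519932 -0.84848001]
top [ 0.36763406 -0.01718765  1.53570877] [ 0.11428054  0.02042146 -0.9932386 ]
wrist [0.0916777  0.62158576 0.37420196] [ 0.26165013 -0.06942742 -0.96266248]
{'t': np.float64(0.15), 'joints': array([ 1.3136,  0.3535,  1.634 ,  0.    ,  1.1552, -0.0024]), 'joint_vel': array([-0.0007, -0.0017, -0.0047, -0.0006, -0.0008,  0.0014]), 'tau': array([-4.00000e-04, -6.05633e+01, -3.42341e+01,  0.00000e+00,
        6.10000e-03,  0.00000e+00]), 'tcp_pos': array([0.1574, 0.6044, 0.2294]), 'orientation': array([-3.1405, -0.    ,  2.8868]), 'wrist_force': array([-0.1886, -0.0899,  0.4937]), 'torque': array([-0.0361, -0.0282, -0.029 ]), 'gripper_force': np.float64(0.0), 'width': np.float64(0.0851)}
```

View pics/scene0.png

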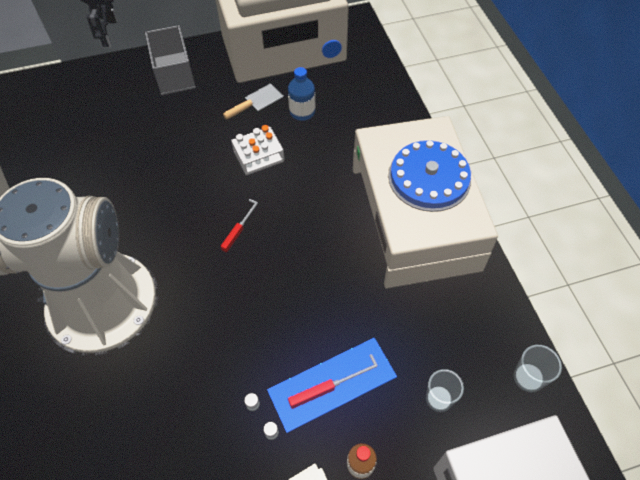

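View pics/top0.png

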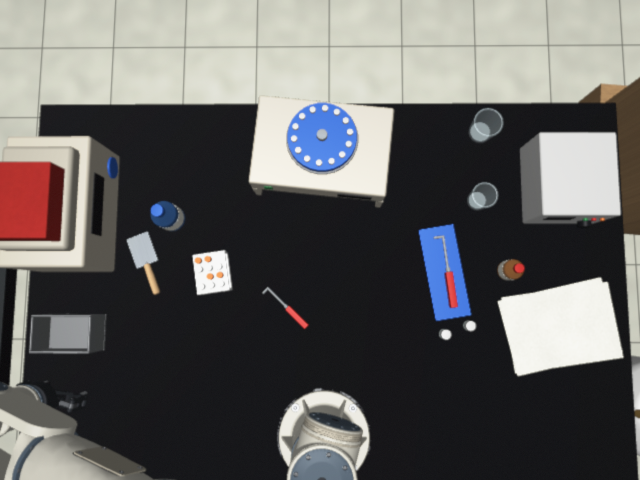

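The scene view shows the larger hook on the blue mat at (333,385), the autosampler at (425,190) with its green switch at (357,150), and two cups at (252,401) and (270,430). In the top view the hook lies from (437,238) to (453,305) with its prong pointing left. The autosampler's top spans (259,97) to (385,199), and the small decoy hook is at (287,308).

```bash
python3 - <<'E'
from h import *
import pickle
D=pickle.load(open("d0.pkl","rb"))
T,S=D["top"],D["scene"]
def hsv(c): return cv2.cvtColor(c[0],cv2.COLOR_RGB2HSV)
def big(m,box):
    x0,y0,x1,y1=box;z=np.zeros_like(m);z[y0:y1,x0:x1]=m[y0:y1,x0:x1]
    cs,_=cv2.findContours(z,cv2.RETR_EXTERNAL,cv2.CHAIN_APPROX_NONE)
    return max(cs,key=cv2.contourArea)
bx={"top":dict(mat=(405,210,485,335),a=(235,85,405,215)),"scene":dict(mat=(255,325,410,440),a=(340,105,510,300))}
P={}
for n,c in(("top",T),("scene",S)):
    h=hsv(c); 
    blue=cv2.inRange(h,(100,120,90),(125,255,255));red=cv2.inRange(h,(0,150,80),(8,255,255))|cv2.inRange(h,(172,150,80),(180,255,255))
    m=big(blue|red,bx[n]["mat"]);hull=cv2.convexHull(m)
    q=cv2.approxPolyDP(hull,6,True)[:,0]
    r=big(red,bx[n]["mat"]);rr=cv2.minAreaRect(r);M=cv2.moments(r)
    print(n,"mat",q.tolist());print(" world z4",[np.round(onz(c,p,.004),4).tolist() for p in q])
    print(" red",np.round(cv2.boxPoints(rr),1).tolist(),M['m10']/M['m00'],M['m01']/M['m00'], np.round(onz(c,(M['m10']/M['m00'],M['m01']/M['m00']),.02),4))
    P[n]=(q,(M['m10']/M['m00'],M['m01']/M['m00']))
    w=cv2.inRange(h,(8,5,150),(30,80,255)); a=big(w,bx[n]["a"]); qa=cv2.approxPolyDP(cv2.convexHull(a),4,True)[:,0]
    print(" auto",qa.tolist(),[np.round(onz(c,p,.16),3).tolist() for p in qa])
    g=cv2.inRange(h,(45,100,60),(80,255,255)); x0,y0,x1,y1=bx[n]["a"]; ys,xs=np.nonzero(g[y0:y1,x0:x1]); print(" green",len(xs),xs.mean()+x0 if len(xs) else 0,ys.mean()+y0 if len(xs) else 0)
print(tri(T,P["top"][1],S,P["scene"][1]))
a=T[0][80:220,225:415];b=S[0][330:440,255:410];c=T[0][215:325,400:490]
h1=np.vstack([cv2.resize(a,(570,420),interpolation=2)]);
b=cv2.resize(b,(592,420),interpolation=2)
c=cv2.resize(c,(344,420),interpolation=2)
s=cv2.resize(S[0][100:300,340:510],(357,420),interpolation=2)
cv2.imwrite("pics/crop1.png",cv2.resize(np.vstack([np.hstack([h1,s])]),(800,362))[:,:,::-1]);cv2.imwrite("pics/crop2.png",cv2.resize(np.hstack([b,c]),(800,359))[:,:,::-1])
E
```

```text
top mat [[453, 224], [471, 314], [436, 320], [419, 230]]
 world z4 [[0.5898, -0.3658, 0.004], [0.3355, -0.4097, 0.004], [0.3185, -0.3119, 0.004], [0.5724, -0.2689, 0.004]]
 red [[445.0, 272.70001220703125], [452.0, 271.70001220703125], [456.79998779296875, 305.8999938964844], [449.79998779296875, 306.8999938964844]] 450.94878048780487 289.32764227642275 [ 0.4037 -0.352   0.02  ]
 auto [[257, 91], [391, 108], [384, 195], [250, 182]] [[0.924, 0.179, 0.16], [0.876, -0.175, 0.16], [0.643, -0.155, 0.16], [0.677, 0.193, 0.16]]
 green 13 268.2307692307692 187.46153846153845
scene mat [[374, 337], [397, 376], [286, 432], [267, 389]]
 world z4 [[0.572, -0.269, 0.004], [0.5897, -0.3673, 0.004], [0.3322, -0.4109, 0.004], [0.3165, -0.3134, 0.004]]
 red [[287.3999938964844, 398.20001220703125], [330.5, 378.79998779296875], [334.20001220703125, 387.0], [291.1000061035156, 406.3999938964844]] 310.67896174863387 392.7331511839708 [ 0.4017 -0.3528  0.02  ]
 auto [[509, 105], [509, 262], [392, 254], [356, 130], [425, 105]] [[1.068, 0.158, 0.16], [0.866, -0.251, 0.16], [0.639, -0.161, 0.16], [0.676, 0.19, 0.16], [0.867, 0.219, 0.16]]
 green 8 358.0 152.5
(array([ 0.40278972, -0.35234254,  0.0181616 ]), np.float64(0.001954744806244309))
```

View pics/crop1.png

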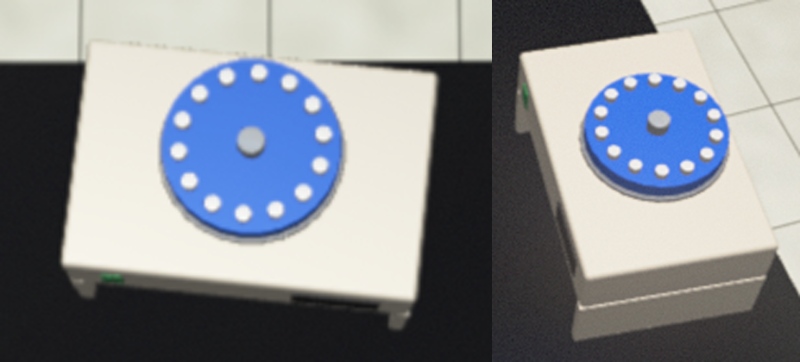

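The crop shows the front-left roof corner at about (62,263) and the front-right at about (415,300), with the front feet below them. Next I move over the hook and measure again with the wrist camera.

Units first: shifts go in shares of 1000 mm and turns go in shares of pi rad. So -420 mm is -0.42, -100 mm is -0.1, 24 degrees is 0.1333.

move_arm --pt "0.04 -0.03 0 0.0222 1" --pt "0.08 -0.065 0 0.0444 1" --pt "0.12 -0.1 0 0.0667 1" --pt "0.16 -0.14 0 0.0889 1" --pt "0.2 -0.18 0 0.1111 1" --pt "0.23 -0.22 0 0.1333 1" --pt "0.24 -0.27 0 0.1333 1" --pt "0.245 -0.32 0 0.1333 1" --pt "0.25 -0.37 0 0.1333 1" --pt "0.25 -0.42 0 0.1333 1"

```text
t: 1.15
tcp_pos: [0.4071, 0.2015, 0.2299]
orientation: [-3.141, 0.0, -2.977]
wrist_force: [1.0, -0.6, 0.6]
width: 0.0856
gripper_force: 0.0
```

move_arm --pt "0 -0.05 0 0 1" --pt "0 -0.1 0 0 1" --pt "0 -0.15 0 0 1" --pt "0 -0.2 0 0 1" --pt "0 -0.25 0 0 1" --pt "0 -0.3 0 0 1" --pt "0 -0.35 0 0 1" --pt "0 -0.4 0 0 1" --pt "0 -0.45 0 0 1" --pt "0 -0.5 0 0 1"

```text
t: 2.15
tcp_pos: [0.4063, -0.2987, 0.23]
orientation: [-3.142, 0.0, -2.978]
wrist_force: [1.2, 1.3, 0.5]
width: 0.0849
gripper_force: 0.0
```

In the tool's units: -35 mm is -0.035.

move_arm --pt "0 -0.035 0 0 1" --pt "0 -0.035 0 0 1" --pt "0 -0.035 0 0 1"

```text
t: 2.45
tcp_pos: [0.4064, -0.3318, 0.2294]
orientation: [3.14, -0.001, -2.979]
wrist_force: [0.6, 1.3, 0.2]
width: 0.085
gripper_force: 0.0
```

```bash
python3 - <<'E'
from h import *
import pickle
c=cam("wrist");T=cam("top");S=cam("scene");save(c,"w1");pickle.dump((c,T,S),open("d1.pkl","wb"))
o=manip.get_obs();print({k:np.round(o[k],4).tolist() for k in("t","joints","tcp_pos","orientation","wrist_force")})
E
```

```text
{'t': 2.6, 'joints': [-0.685, 0.1966, 1.8474, 0.0002, 1.0984, -2.4209], 'tcp_pos': [0.4068, -0.3303, 0.2298], 'orientation': [3.1409, -0.0003, -2.9766], 'wrist_force': [-0.457, -0.5101, 1.0468]}
```

View pics/w1.png

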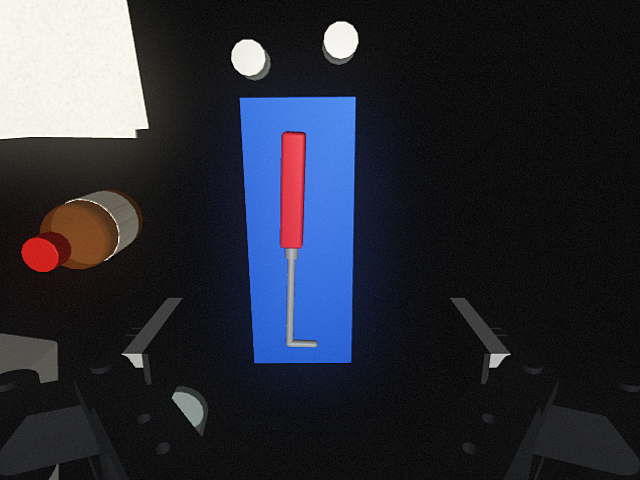

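The wrist view shows the larger hook on the mat: handle from (293,132) to (291,248), the rod running down to (291,344), and the prong tip at (317,344).

```bash
python3 - <<'E'
from h import *
import pickle
c,T,S=pickle.load(open("d1.pkl","rb"))
print("cam",-c[2].T@c[3],c[2][2])
def hs(c): return cv2.cvtColor(c[0],cv2.COLOR_RGB2HSV)
def red(c,b):
    h=hs(c);m=cv2.inRange(h,(0,150,80),(8,255,255))|cv2.inRange(h,(172,150,80),(180,255,255));z=np.zeros_like(m);z[b[1]:b[3],b[0]:b[2]]=m[b[1]:b[3],b[0]:b[2]]
    return z
m=red(c,(260,110,330,260));ys,xs=np.nonzero(m)
pts=np.array([onz(c,(x,y),.030)[:2] for x,y in zip(xs,ys)],np.float32)
r=cv2.minAreaRect(pts);print("handle z30",r)
# rod grey pixels on the blue mat
h=hs(c);g=cv2.inRange(h,(0,0,70),(180,70,255));z=np.zeros_like(g);z[262:350,270:325]=g[262:350,270:325]
ys,xs=np.nonzero(z);W=np.array([onz(c,(x,y),.0175)[:2] for x,y in zip(xs,ys)])
rod=W[ys<335];l=cv2.fitLine(rod.astype(np.float32),cv2.DIST_HUBER,0,.01,.01).ravel();print("rod",l,np.degrees(np.arctan2(l[1],l[0])))
d=l[:2]*np.sign(l[0]);n=np.array([-d[1],d[0]]);p0=l[2:]
print("prong far edge along rod",((W-p0)@d).max(),"tip",((W-p0)@n).max(), "end centre",p0+d*(((W-p0)@d).max()-.0035),'min n',((W-p0)@n).min())
h3=hs(c)
m=cv2.inRange(h3,(100,120,60),(125,255,255));m[:,:200]=0
k=max(cv2.findContours(m,0,1)[0],key=cv2.contourArea);q=cv2.approxPolyDP(cv2.convexHull(k),6,True)[:,0];print(q.tolist(),[np.round(onz(c,p,.004),4).tolist() for p in q])
# heights: handle centroid and prong corner, wrist vs scene/top
for nm,C,b in(("top",T,(405,210,485,335)),("scene",S,(255,325,410,440))):
    m=red(C,b);M=cv2.moments(m,True);u=(M['m10']/M['m00'],M['m01']/M['m00']);M=cv2.moments(red(c,(260,110,330,260)),True)
    print(nm,u,tri(c,(M['m10']/M['m00'],M['m01']/M['m00']),C,u))
E
```

```text
cam [ 0.3394138  -0.34339232  0.37436761] [ 0.26632693  0.04501776 -0.96283091]
handle z30 ((0.4028574228286743, -0.35280320048332214), (0.09935392439365387, 0.019229315221309662), 7.152166843414307)
rod [ 0.9924295   0.12281551  0.5053084  -0.34022352] 7.0546217
prong far edge along rod 0.05128635368121517 tip 0.026387970084108345 end centre [ 0.55273298 -0.33435462] min n -0.0034470951776366062
[[354, 96], [351, 362], [255, 363], [239, 98]] [[0.3169, -0.3134, 0.004], [0.5726, -0.268, 0.004], [0.5896, -0.3652, 0.004], [0.3344, -0.4104, 0.004]]
top (448.910447761194, 277.46268656716416) (array([ 0.43150977, -0.36347955, -0.0889057 ]), np.float64(0.024766158958270914))
scene (310.72076372315036, 392.7541766109785) (array([ 0.40165636, -0.35335377,  0.0214889 ]), np.float64(4.328762443476109e-05))
```

In the tool's units: -150 mm is -0.15, -120 mm is -0.12, -2.4 degrees is -0.0133.

move_arm --pt "0.003 -0.021 -0.04 -0.0133 1" --pt "0.003 -0.021 -0.08 -0.0133 1" --pt "0.003 -0.021 -0.12 -0.0133 1" --pt "0.003 -0.021 -0.15 -0.0133 1" --pt "0.003 -0.021 -0.15 -0.0133 1" --pt "0.003 -0.021 -0.15 -0.0133 1"

```text
t: 3.2
tcp_pos: [0.4103, -0.3518, 0.0805]
orientation: [3.141, -0.0, -3.018]
wrist_force: [0.4, -0.3, 0.7]
width: 0.0856
gripper_force: 0.0
```

```bash
python3 - <<'E'
from h import *
for i in range(3):
    c=cam("wrist");o=manip.get_obs();print({k:np.round(o[k],4).tolist() for k in("t","tcp_pos","orientation","wrist_force")})
save(c,"w2")
E
```

```text
{'t': 3.25, 'tcp_pos': [0.4109, -0.3526, 0.0815], 'orientation': [-3.1404, 0.0011, -3.0185], 'wrist_force': [0.6109, -0.6686, 0.0716]}
{'t': 3.3, 'tcp_pos': [0.4112, -0.3529, 0.0819], 'orientation': [-3.1395, 0.0019, -3.0186], 'wrist_force': [0.591, -1.5336, 0.0455]}
{'t': 3.35, 'tcp_pos': [0.4112, -0.3531, 0.082], 'orientation': [-3.1392, 0.0022, -3.0188], 'wrist_force': [-0.3085, -0.0509, 0.2512]}
```

In the tool's units: -48 mm is -0.048, -47 mm is -0.047.

move_arm --pt "0 0 -0.025 0 1" --pt "0 0 -0.047 0 1" --pt "0 0 -0.048 0 1" --pt "0 0 -0.048 0 -0.3" --pt "0 0 -0.048 0 -1" --pt "0 0 -0.048 0 -1" --pt "0 0 -0.048 0 -1" --pt "0 0 -0.048 0 -1" --pt "0 0 -0.048 0 -1" --force 60

```text
t: 4.25
tcp_pos: [0.41, -0.3526, 0.0322]
orientation: [-3.141, 0.0, -3.019]
wrist_force: [-0.4, 0.9, -0.5]
width: 0.0
gripper_force: 0.0
```

```bash
python3 - <<'E'
from h import *
c=cam("wrist");save(c,"w3");o=manip.get_obs();print({k:np.round(o[k],4).tolist() for k in("t","tcp_pos","width","gripper_force")})
E
```

```text
{'t': 4.3, 'tcp_pos': [0.41, -0.3526, 0.0321], 'width': -0.0, 'gripper_force': 0.0}
```

View pics/w3.png

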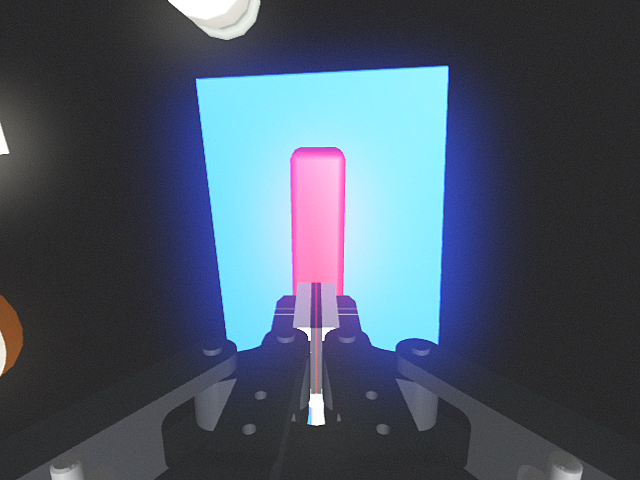

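The wrist view shows the fingers shut, with the handle still on the mat and its near end at (317,150). I'll check where it is relative to the fingers.

```bash
python3 - <<'E'
from h import *
c=cam("wrist");S=cam("scene")
print("cam",-c[2].T@c[3])
def pr(C,p): return np.round(cv2.projectPoints(np.array([p],float),cv2.Rodrigues(C[2])[0],C[3],C[1],None)[0].ravel(),1)
for z in(.057,.032,.026,.007): print("tool z",z,pr(c,(.41,-.3526,z)),pr(S,(.41,-.3526,z)))
for z in(.004,.03): print("near end z",z,[np.round(onz(c,(u,150),z),4).tolist() for u in(293,344)])
print("mat near corners",onz(c,(197,79),.004),onz(c,(448,67),.004))
h=cv2.cvtColor(S[0],cv2.COLOR_RGB2HSV);m=cv2.inRange(h,(0,150,80),(8,255,255))|cv2.inRange(h,(172,150,80),(180,255,255))
ys,xs=np.nonzero(m[325:440,255:400]);print(len(xs),xs.min()+255,xs.max()+255,ys.min()+325,ys.max()+325)
cv2.imwrite("pics/s3.png",np.hstack([cv2.resize(S[0][300:450,250:410],(480,450),interpolation=2)])[:,:,::-1])
E
```

```text
cam [ 0.34245749 -0.36127682  0.17696862]
tool z 0.057 [316.8 333.7] [314.2 385.9]
tool z 0.032 [316.7 300.7] [314.4 389.7]
tool z 0.026 [316.6 294.2] [314.4 390.6]
tool z 0.007 [316.5 276.4] [314.6 393.4]
near end z 0.004 [[0.3568, -0.369, 0.004], [0.3542, -0.348, 0.004]]
near end z 0.03 [[0.3546, -0.3678, 0.03], [0.3524, -0.35, 0.03]]
mat near corners [ 0.33391844 -0.40966772  0.004     ] [ 0.31743662 -0.31197963  0.004     ]
274 289 333 379 406
```

View pics/s3.png

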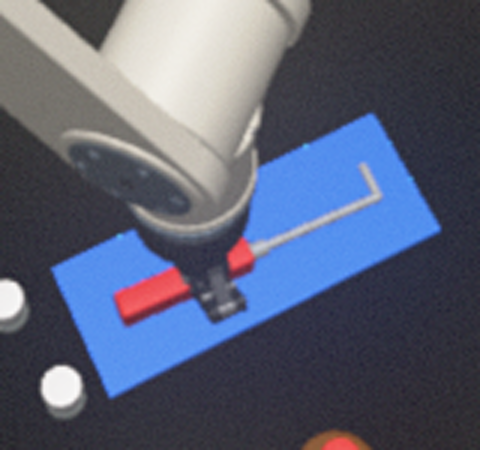

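The hook hasn't moved, yet the fingers shut completely, so the fingertips must have been above the handle. I'll feel for the handle top with the fingers shut, in small steps.

In the tool's units: -2 mm is -0.002, -1 mm is -0.001.

move_arm --pt "0 0 -0.001 0 -1" --pt "0 0 -0.002 0 -1" --pt "0 0 -0.002 0 -1"

```text
t: 4.7
tcp_pos: [0.4098, -0.3524, 0.0298]
orientation: [3.141, -0.0, -3.019]
wrist_force: [-0.4, -0.5, 1.2]
width: -0.0001
gripper_force: 0.0
```

In the tool's units: -2 mm is -0.002, -1 mm is -0.001.

move_arm --pt "0 0 -0.001 0 -1" --pt "0 0 -0.002 0 -1" --pt "0 0 -0.002 0 -1"

```text
t: 5.0
tcp_pos: [0.41, -0.3526, 0.0287]
orientation: [-3.142, -0.0, -3.019]
wrist_force: [-2.7, 1.5, 11.7]
width: -0.0002
gripper_force: 5.9
```

In the tool's units: -2 mm is -0.002, -1 mm is -0.001.

move_arm --pt "0 0 -0.001 0 -1" --pt "0 0 -0.002 0 -1" --pt "0 0 -0.002 0 -1"

```text
t: 5.3
tcp_pos: [0.4101, -0.3527, 0.0286]
orientation: [-3.141, 0.0, -3.019]
wrist_force: [-8.6, 6.9, 37.8]
width: 0.0003
gripper_force: 18.9
```

Contact is at TCP z of about 0.0287, which would fit either the mat with the stated fingertips or the handle top with shorter ones. I'll back off and feel again beside the handle to tell which.

In the tool's units: 32 mm is 0.032, 15 mm is 0.015.

move_arm --pt "0 0 0.003 0 -1" --pt "0 0 0.012 0 -1" --pt "0 0.015 0.012 0 -1" --pt "0 0.032 0.012 0 -1" --pt "0 0.032 0.009 0 -1" --pt "0 0.032 0.006 0 -1" --pt "0 0.032 0.006 0 -1"

```text
t: 6.0
tcp_pos: [0.4098, -0.3201, 0.0314]
orientation: [3.141, -0.001, -3.019]
wrist_force: [-0.1, 0.2, -0.1]
width: 0.0002
gripper_force: 0.0
```

In the tool's units: -3 mm is -0.003, -2 mm is -0.002.

move_arm --pt "0 0 -0.001 0 -1" --pt "0 0 -0.002 0 -1" --pt "0 0 -0.003 0 -1" --pt "0 0 -0.003 0 -1"

```text
t: 6.4
tcp_pos: [0.4098, -0.3206, 0.0288]
orientation: [3.141, -0.0, -3.02]
wrist_force: [-0.2, 0.4, 0.4]
width: -0.0001
gripper_force: 0.0
```

```bash
python3 - <<'E'
from h import *
c=cam("wrist");S=cam("scene");o=manip.get_obs();print({k:np.round(o[k],4).tolist() for k in("t","tcp_pos","width","wrist_force")})
a=cv2.resize(c[0],(480,360));b=cv2.resize(S[0][325:425,270:360],(324,360),interpolation=2)
cv2.imwrite("pics/p4.png",np.hstack([a,b])[:,:798,::-1])
E
```

```text
{'t': 6.5, 'tcp_pos': [0.4099, -0.3206, 0.0289], 'width': 0.0001, 'wrist_force': [0.2475, 0.6681, 0.1049]}
```

View pics/p4.png

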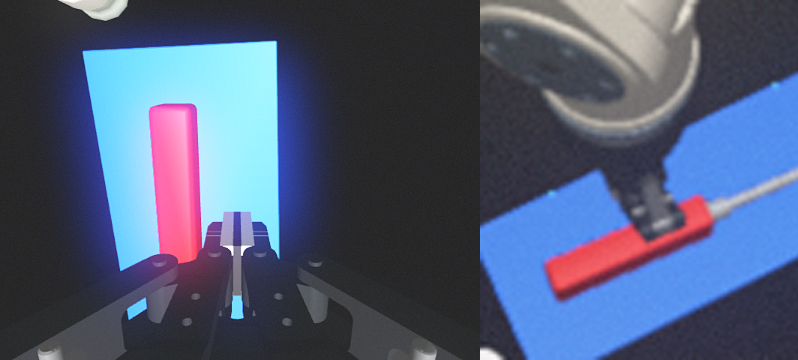

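The left half shows the shut fingers beside the handle at (238,215), and the right half shows the hook still lying straight on the mat. I'll go on lowering gently.

In the tool's units: -2 mm is -0.002, -1 mm is -0.001.

move_arm --pt "0 0 -0.001 0 -1" --pt "0 0 -0.002 0 -1" --pt "0 0 -0.002 0 -1"

```text
t: 6.8
tcp_pos: [0.4099, -0.3205, 0.0269]
orientation: [3.141, -0.0, -3.019]
wrist_force: [0.1, -0.3, -1.1]
width: 0.0002
gripper_force: 0.0
```

In the tool's units: -2 mm is -0.002, -1 mm is -0.001.

move_arm --pt "0 0 -0.001 0 -1" --pt "0 0 -0.002 0 -1" --pt "0 0 -0.002 0 -1"

```text
t: 7.1
tcp_pos: [0.4099, -0.3204, 0.0248]
orientation: [3.141, -0.0, -3.019]
wrist_force: [0.0, -0.1, -0.6]
width: -0.0003
gripper_force: 0.0
```

It is free here, so the earlier contact was the handle top. The shut fingertips are about level with the reported TCP, roughly 25 mm less than stated, so I'll grasp lower.

In the tool's units: -32 mm is -0.032, 30 mm is 0.03.

move_arm --pt "0 0 0.025 0 0" --pt "0 -0.016 0.03 0 1" --pt "0 -0.032 0.03 0 1" --pt "0 -0.032 0.03 0 1" --pt "0 -0.032 0.03 0 1" --pt "0 -0.032 0.01 0 1" --pt "0 -0.032 0 0 1" --pt "0 -0.032 -0.008 0 1" --pt "0 -0.032 -0.008 0 1" --force 60

```text
t: 8.0
tcp_pos: [0.4091, -0.3517, 0.0156]
orientation: [3.14, -0.002, -3.019]
wrist_force: [0.5, 0.6, 0.1]
width: 0.0858
gripper_force: 0.0
```

In the tool's units: -7 mm is -0.007, -4 mm is -0.004.

move_arm --pt "0 0 -0.004 0 1" --pt "0 0 -0.007 0 1" --pt "0 0 -0.007 0 -1" --pt "0 0 -0.007 0 -1" --pt "0 0 -0.007 0 -1" --pt "0 0 -0.007 0 -1" --pt "0 0 -0.007 0 -1" --pt "0 0 -0.007 0 -1" --force 60

```text
t: 8.8
tcp_pos: [0.4102, -0.3528, 0.0104]
orientation: [-3.141, 0.0, -3.019]
wrist_force: [-0.8, 0.7, 4.8]
width: 0.0186
gripper_force: 59.5
```

In the tool's units: 120 mm is 0.12, 100 mm is 0.1.

move_arm --pt "0 0 0.003 0 -1" --pt "0 0 0.02 0 -1" --pt "0 0 0.06 0 -1" --pt "0 0 0.1 0 -1" --pt "0 0 0.12 0 -1" --pt "0 0 0.12 0 -1" --pt "0 0 0.12 0 -1"

```text
t: 9.5
tcp_pos: [0.4097, -0.3523, 0.1298]
orientation: [-3.142, 0.0, -3.019]
wrist_force: [-0.5, 0.4, -1.0]
width: 0.0186
gripper_force: 58.9
```

```bash
python3 - <<'E'
from h import *
import pickle
S=cam("scene");c=cam("wrist");T=cam("top");pickle.dump((c,T,S),open("d2.pkl","wb"))
o=manip.get_obs();print({k:np.round(o[k],4).tolist() for k in("t","tcp_pos","orientation","width","wrist_force")})
cv2.imwrite("pics/p5.png",np.hstack([cv2.resize(c[0],(400,300)),cv2.resize(S[0][260:410,280:480],(400,300),interpolation=2)])[:,:,::-1])
E
```

```text
{'t': 9.65, 'tcp_pos': [0.4091, -0.3518, 0.1284], 'orientation': [3.1396, -0.0018, -3.0194], 'width': 0.0183, 'wrist_force': [0.1054, 0.9782, -1.768]}
```

View pics/p5.png

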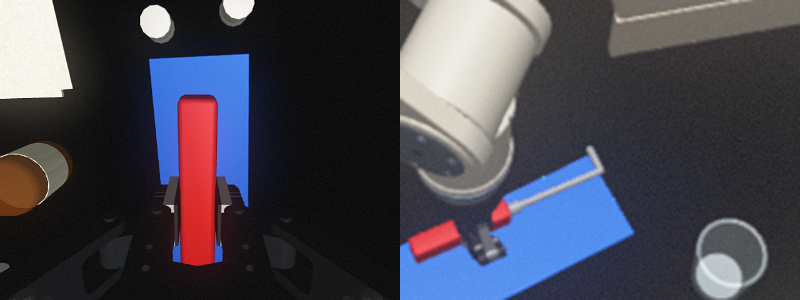

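The wrist half shows the handle held square between the fingers at (197,200). The scene half shows the hook level, with the prong corner at about (602,170).

```bash
cat > auto.py <<'E'
from h import *
import pickle
D=pickle.load(open("d0.pkl","rb"));T0,S0=D["top"],D["scene"]
def refine(C,p):
    g=cv2.cvtColor(C[0],cv2.COLOR_RGB2GRAY);return cv2.cornerSubPix(g,np.array([[p]],np.float32),(4,4),(-1,-1),(3,50,.01)).ravel()
tp=[(248.9,181.6),(385.3,195.9),(259.8,96.2),(393.8,107.8)];sp=[(356.6,128.7),(393,253.9),(449.3,117.7),(496.2,236.3)]
mod=np.array([(-.12,.18),(-.12,-.18),(.12,.18),(.12,-.18)])
W=[]
for a,b in zip(tp,sp):
    a2,b2=refine(T0,a),refine(S0,b);w,e=tri(T0,a2,S0,b2);W.append(w);print(np.round(a2,1),np.round(b2,1),np.round(w,4),round(e,4),np.round(onz(T0,a2,.16),4),np.round(onz(S0,b2,.16),4))
for Q in(W,[onz(T0,refine(T0,a),.16) for a in tp],[onz(S0,refine(S0,a),.16) for a in sp]):
    Q=np.array(Q)[:,:2];c=Q.mean(0);H=mod.T@(Q-c);th=np.arctan2(H[0,1]-H[1,0],H[0,0]+H[1,1]);x=np.array([np.cos(th),np.sin(th)]);R=np.array([x,[-x[1],x[0]]]).T
    print("yaw",np.degrees(th),"centre",c,"ledge",c-.12*x,"resid mm",np.round((Q-c-mod@R.T)*1e3,1).tolist())
E
python3 auto.py; python3 - <<'E'
from h import *
import pickle
c,T,S=pickle.load(open("d2.pkl","rb"))
print(tri(S,(381,345),S,(381,345))[1])
print("corner@.136",onz(S,(381,345),.136),"tip",onz(S,(376,334),.136))
def pr(C,p): return np.round(cv2.projectPoints(np.array([p],float),cv2.Rodrigues(C[2])[0],C[3],C[1],None)[0].ravel(),1)
for p in((.5527,-.3344,.136),(.5493,-.3071,.136)): print(pr(S,p),pr(T,p))
u=pr(T,(.5527,-.3344,.136)).astype(int);g=T[0][u[1]-14:u[1]+14,u[0]-20:u[0]+14]
print(g.min(2)[::2,::2])
E
```

```text
[248.4 181.6] [355.3 129.2] [0.6786 0.1989 0.1531] 0.0026 [0.6783 0.1976 0.16  ] [0.675 0.193 0.16 ]
[384.8 195.6] [391.6 253.6] [ 0.6411 -0.1571  0.1543] 0.0021 [ 0.641  -0.1567  0.16  ] [ 0.6384 -0.16    0.16  ]
[259.8  96.2] [449.3 117.7] [0.9156 0.1735 0.1452] 0.0009 [0.9093 0.1715 0.16  ] [0.908  0.1615 0.16  ]
[393.8 107.8] [495.7 236.8] [ 0.8745 -0.1826  0.1532] 0.0078 [ 0.8761 -0.1827  0.16  ] [ 0.8669 -0.1859  0.16  ]
yaw -6.255027899015692 centre [0.77744092 0.00817233] ledge [0.65815531 0.02124683] resid mm [[0.8, -1.3], [2.5, 0.6], [-0.8, -0.5], [-2.6, 1.2]]
yaw -5.896793217407314 centre [0.77618249 0.00744699] ledge [0.65681746 0.01977542] resid mm [[3.0, -1.2], [2.7, 2.6], [-4.7, -2.6], [-1.0, 1.2]]
yaw -6.568888855799922 centre [0.77206394 0.00215234] ledge [0.65285173 0.01588007] resid mm [[1.5, -1.7], [6.1, 3.0], [-3.8, -5.8], [-3.8, 4.5]]
0.0
corner@.136 [ 0.55322542 -0.33680961  0.136     ] tip [ 0.5515113  -0.31213234  0.136     ]
[380.3 344. ] [452.6 230.8]
[374.1 332. ] [442.1 232.1]
[[ 22  24  23  23  23  23  24  22  23  23  23  22  24  22  22  23  23]
 [ 22  2
[... 215 characters left out ...]
 22  24  23  23  25  31  31  36  67  26  22  24  24  22  23]
 [ 25  33  31  38  66  66  66  76  75  75  73  28  23  22  22  22  22]
 [ 69  81  78  77  77  77  76  76  76  75  74  38  23  24  22  23  23]
 [ 80  80  79  78  78  80  87  90 103 123 142  62  23  23  23  24  22]
 [ 80  79  78  79  78 125 165 157 158 155 175 101  23  23  22  24  23]
 [ 80  80  79  79  77  82  87  79  80  79 150 111  26  22  23  22  22]
 [ 79  79  79  79  78  78  77  76  76  75 139 128  29  21  23  22  23]
 [ 80  79  79  78  78  77  77  76  76  75 132 160  44  22  22  24  23]
 [ 80  79  79  78  78  78  77  77  76  75 101 161  49  23  23  23  23]
 [ 80  79  79  78  79  77  77  77  77  75  84 171  66  23  23  21  23]]
```

In the tool's units: 302 mm is 0.302, 275 mm is 0.275, -13.2 degrees is -0.0733.

move_arm --pt "0.01 0.04 0 0 -1" --pt "0.02 0.08 0 -0.0167 -1" --pt "0.03 0.12 0 -0.0333 -1" --pt "0.04 0.16 0 -0.05 -1" --pt "0.05 0.2 0 -0.0667 -1" --pt "0.055 0.24 0 -0.0733 -1" --pt "0.055 0.275 0 -0.0733 -1" --pt "0.055 0.302 0 -0.0733 -1" --pt "0.055 0.302 -0.03 -0.0733 -1" --pt "0.055 0.302 -0.06 -0.0733 -1"

```text
t: 10.65
tcp_pos: [0.4651, -0.0495, 0.069]
orientation: [3.142, 0.001, 3.035]
wrist_force: [0.4, -0.6, -1.5]
width: 0.0185
gripper_force: 59.1
```

In the tool's units: -32 mm is -0.032, -20 mm is -0.02.

move_arm --pt "0 0 -0.02 0 -1" --pt "0 0 -0.032 0 -1" --pt "0 0 -0.032 0 -1" --pt "0 0 -0.032 0 -1"

```text
t: 11.05
tcp_pos: [0.4649, -0.0506, 0.038]
orientation: [-3.142, -0.001, 3.033]
wrist_force: [1.2, -1.0, -0.2]
width: 0.0185
gripper_force: 59.0
```

```bash
python3 - <<'E'
from h import *
import pickle
c,T,S=pickle.load(open("d2.pkl","rb"))
print("corner tri before",tri(T,(452.5,232),S,(381,345)))
S=cam("scene");T=cam("top");c=cam("wrist");pickle.dump((c,T,S),open("d3.pkl","wb"))
o=manip.get_obs();print({k:np.round(o[k],4).tolist() for k in("t","tcp_pos","orientation","width","wrist_force","joints")})
def pr(C,p): return cv2.projectPoints(np.array([p],float),cv2.Rodrigues(C[2])[0],C[3],C[1],None)[0].ravel()
y=o["orientation"][2]-np.pi if o["orientation"][2]>0 else o["orientation"][2]+np.pi
print("hook yaw",np.degrees(y));x=np.array([np.cos(y),np.sin(y)]);n=np.array([-x[1],x[0]])
p=o["tcp_pos"][:2]+.1438*x;q=p+.0275*n
for nm,C in(("T",T),("S",S)):
    u=pr(C,[*p,o["tcp_pos"][2]+.0066]);v=pr(C,[*q,o["tcp_pos"][2]+.0066]);print(nm,u,v)
    i=u.astype(int);cv2.imwrite(f"pics/c{nm}.png",cv2.resize(C[0][i[1]-30:i[1]+30,i[0]-40:i[0]+40],(400,300),interpolation=cv2.INTER_NEAREST)[:,:,::-1]);print(i-np.array([40,30]))
cv2.imwrite("pics/p6.png",np.hstack([cv2.imread("pics/cT.png"),cv2.imread("pics/cS.png")]))
E
```

```text
corner tri before (array([ 0.55209364, -0.33523634,  0.13188615]), np.float64(0.0039221371685700486))
{'t': 11.2, 'tcp_pos': [0.4657, -0.0507, 0.0388], 'orientation': [-3.1416, 0.0017, 3.0333], 'width': 0.0188, 'wrist_force': [0.761, -0.058, -1.1221], 'joints': [-0.1116, 0.404, 2.1062, -0.0, 0.6298, -1.5741]}
hook yaw -6.207162407889772
T [348.35002834 215.09323425] [338.55251128 214.03733374]
[308 185]
S [361.29147038 248.27884706] [358.7801984  238.47295052]
[321 218]
```

View pics/p6.png

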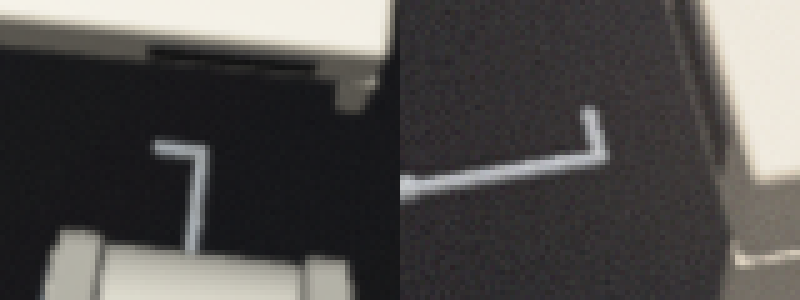

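Both halves show the prong corner, in the top view at about (349,215) and in the scene view at about (361.6,249). Both are within a pixel of the prediction, so I go in to the right of the eye's range and feel for the tray face.

In the tool's units: 81.5 mm is 0.0815, 75 mm is 0.075.

move_arm --pt "0.02 -0.002 0 0 -1" --pt "0.04 -0.004 0 0 -1" --pt "0.06 -0.0065 0 0 -1" --pt "0.075 -0.008 0 0 -1" --pt "0.0815 -0.0088 0 0 -1" --pt "0.0815 -0.0088 0 0 -1" --pt "0.0815 -0.0088 0 0 -1"

```text
t: 11.9
tcp_pos: [0.5456, -0.0592, 0.0381]
orientation: [-3.142, -0.001, 3.033]
wrist_force: [-0.6, -0.3, -0.9]
width: 0.0183
gripper_force: 59.0
```

In the tool's units: 3 mm is 0.003, 1.5 mm is 0.0015.

move_arm --pt "0.0015 0 0 0 -1" --pt "0.003 0 0 0 -1" --pt "0.003 0 0 0 -1"

```text
t: 12.2
tcp_pos: [0.5494, -0.0593, 0.0381]
orientation: [-3.142, 0.0, 3.033]
wrist_force: [-0.4, -0.4, -1.2]
width: 0.0188
gripper_force: 59.0
```

In the tool's units: 3 mm is 0.003, 1.5 mm is 0.0015.

move_arm --pt "0.0015 0 0 0 -1" --pt "0.003 0 0 0 -1" --pt "0.003 0 0 0 -1"

```text
t: 12.5
tcp_pos: [0.5528, -0.0593, 0.038]
orientation: [3.142, 0.0, 3.033]
wrist_force: [-0.1, -0.2, -0.7]
width: 0.0187
gripper_force: 59.0
```

In the tool's units: 2 mm is 0.002, 1 mm is 0.001.

move_arm --pt "0.001 0 0 0 -1" --pt "0.002 0 0 0 -1" --pt "0.002 0 0 0 -1"

```text
t: 12.8
tcp_pos: [0.5546, -0.0593, 0.038]
orientation: [3.142, 0.0, 3.033]
wrist_force: [0.4, 0.3, -0.6]
width: 0.0188
gripper_force: 59.0
```

In the tool's units: 2 mm is 0.002, 1 mm is 0.001.

move_arm --pt "0.001 0 0 0 -1" --pt "0.002 0 0 0 -1" --pt "0.002 0 0 0 -1"

```text
t: 13.1
tcp_pos: [0.5566, -0.0593, 0.038]
orientation: [-3.142, 0.0, 3.033]
wrist_force: [0.4, -0.3, -0.0]
width: 0.0188
gripper_force: 59.0
```

In the tool's units: 2 mm is 0.002, 1 mm is 0.001.

move_arm --pt "0.001 0 0 0 -1" --pt "0.002 0 0 0 -1" --pt "0.002 0 0 0 -1"

```text
t: 13.4
tcp_pos: [0.5586, -0.0593, 0.038]
orientation: [3.142, 0.0, 3.033]
wrist_force: [-0.2, -0.3, -1.3]
width: 0.0187
gripper_force: 59.0
```

In the tool's units: 2 mm is 0.002, 1 mm is 0.001.

move_arm --pt "0.001 0 0 0 -1" --pt "0.002 0 0 0 -1" --pt "0.002 0 0 0 -1"

```text
t: 13.7
tcp_pos: [0.5606, -0.0593, 0.038]
orientation: [-3.142, 0.0, 3.033]
wrist_force: [-0.4, 0.2, -0.7]
width: 0.0186
gripper_force: 59.0
```

In the tool's units: 2 mm is 0.002, 1 mm is 0.001.

move_arm --pt "0.001 0 0 0 -1" --pt "0.002 0 0 0 -1" --pt "0.002 0 0 0 -1"

```text
t: 14.0
tcp_pos: [0.5626, -0.0593, 0.038]
orientation: [-3.142, 0.0, 3.033]
wrist_force: [-1.2, -0.1, -1.5]
width: 0.0187
gripper_force: 59.0
```

In the tool's units: 2 mm is 0.002, 1 mm is 0.001.

move_arm --pt "0.001 0 0 0 -1" --pt "0.002 0 0 0 -1" --pt "0.002 0 0 0 -1"

```text
t: 14.3
tcp_pos: [0.5646, -0.0593, 0.038]
orientation: [-3.142, 0.0, 3.033]
wrist_force: [0.5, -0.2, -0.7]
width: 0.0188
gripper_force: 59.0
```

In the tool's units: 2 mm is 0.002, 1 mm is 0.001.

move_arm --pt "0.001 0 0 0 -1" --pt "0.002 0 0 0 -1" --pt "0.002 0 0 0 -1"

```text
t: 14.6
tcp_pos: [0.5666, -0.0594, 0.038]
orientation: [-3.142, 0.0, 3.033]
wrist_force: [-0.0, 0.9, -0.1]
width: 0.0186
gripper_force: 59.0
```

In the tool's units: 2 mm is 0.002, 1 mm is 0.001.

move_arm --pt "0.001 0 0 0 -1" --pt "0.002 0 0 0 -1" --pt "0.002 0 0 0 -1"

```text
t: 14.9
tcp_pos: [0.5681, -0.0593, 0.0378]
orientation: [-3.142, -0.001, 3.033]
wrist_force: [-1.2, -0.8, -0.6]
width: 0.0185
gripper_force: 59.0
```

In the tool's units: 1 mm is 0.001.

move_arm --pt "0.001 0 0 0 -1" --pt "0.001 0 0 0 -1" --pt "0.001 0 0 0 -1"

```text
t: 15.2
tcp_pos: [0.5684, -0.0593, 0.0377]
orientation: [-3.142, -0.002, 3.033]
wrist_force: [-5.3, 0.4, -0.1]
width: 0.0186
gripper_force: 59.1
```

Contact with the tray face at TCP x of about 0.568. I back off 23.5 mm to the eye's centre line, then feel sideways in light steps.

In the tool's units: -24 mm is -0.024, -23.6 mm is -0.0236.

move_arm --pt "-0.01 0.001 0 0 -1" --pt "-0.024 0.0025 0 0 -1" --pt "-0.024 0.0025 0 0 -1" --pt "-0.0236 0.0065 0 0 -1" --pt "-0.0232 0.01 0 0 -1" --pt "-0.0232 0.01 0 0 -1"

```text
t: 15.8
tcp_pos: [0.5471, -0.0489, 0.0382]
orientation: [3.142, 0.001, 3.034]
wrist_force: [1.1, 0.7, -0.6]
width: 0.019
gripper_force: 59.0
```

In the tool's units: 2 mm is 0.002, 1 mm is 0.001.

move_arm --pt "0.0001 0.001 0 0 -1" --pt "0.0002 0.002 0 0 -1"

```text
t: 16.0
tcp_pos: [0.5466, -0.0473, 0.038]
orientation: [-3.142, 0.0, 3.033]
wrist_force: [0.2, -0.3, -0.9]
width: 0.0188
gripper_force: 59.0
```

In the tool's units: 2 mm is 0.002, 1 mm is 0.001.

move_arm --pt "0.0001 0.001 0 0 -1" --pt "0.0002 0.002 0 0 -1"

```text
t: 16.2
tcp_pos: [0.5467, -0.0453, 0.038]
orientation: [-3.142, -0.0, 3.033]
wrist_force: [0.1, 0.8, -0.5]
width: 0.0188
gripper_force: 59.0
```

In the tool's units: 2 mm is 0.002, 1 mm is 0.001.

move_arm --pt "0.0001 0.001 0 0 -1" --pt "0.0002 0.002 0 0 -1"

```text
t: 16.4
tcp_pos: [0.5469, -0.0433, 0.038]
orientation: [-3.142, 0.0, 3.033]
wrist_force: [-0.5, 0.2, -1.0]
width: 0.0188
gripper_force: 59.0
```

In the tool's units: 4 mm is 0.004, 3 mm is 0.003.

move_arm --pt "0.0002 0.0015 0 0 -1" --pt "0.0003 0.003 0 0 -1" --pt "0.0004 0.004 0 0 -1"

```text
t: 16.7
tcp_pos: [0.5473, -0.0392, 0.038]
orientation: [3.142, 0.0, 3.033]
wrist_force: [-0.0, 0.6, -1.5]
width: 0.0185
gripper_force: 59.0
```

In the tool's units: 4 mm is 0.004, 1.5 mm is 0.0015.

move_arm --pt "0.0002 0.0015 0 0 -1" --pt "0.0003 0.003 0 0 -1" --pt "0.0004 0.004 0 0 -1"

```text
t: 17.0
tcp_pos: [0.5476, -0.0352, 0.038]
orientation: [-3.142, -0.0, 3.034]
wrist_force: [-0.2, 1.1, -0.9]
width: 0.0188
gripper_force: 59.0
```

In the tool's units: 4 mm is 0.004, 3 mm is 0.003.

move_arm --pt "0.0002 0.0015 0 0 -1" --pt "0.0003 0.003 0 0 -1" --pt "0.0004 0.004 0 0 -1"

```text
t: 17.3
tcp_pos: [0.548, -0.0312, 0.038]
orientation: [-3.142, -0.0, 3.033]
wrist_force: [-0.1, 0.5, -0.8]
width: 0.0184
gripper_force: 59.0
```

In the tool's units: 4 mm is 0.004, 3 mm is 0.003.

move_arm --pt "0.0002 0.0015 0 0 -1" --pt "0.0003 0.003 0 0 -1" --pt "0.0004 0.004 0 0 -1"

```text
t: 17.6
tcp_pos: [0.5485, -0.0272, 0.038]
orientation: [3.142, -0.0, 3.033]
wrist_force: [-0.1, -0.9, -1.4]
width: 0.0184
gripper_force: 59.0
```

In the tool's units: 2 mm is 0.002, 1 mm is 0.001.

move_arm --pt "0.0001 0.001 0 0 -1" --pt "0.0002 0.002 0 0 -1" --pt "0.0002 0.002 0 0 -1"

```text
t: 17.9
tcp_pos: [0.5486, -0.0252, 0.038]
orientation: [-3.142, -0.0, 3.034]
wrist_force: [0.3, 0.4, 0.3]
width: 0.0183
gripper_force: 59.0
```

In the tool's units: 4 mm is 0.004, 3 mm is 0.003.

move_arm --pt "0.0002 0.0015 0 0 -1" --pt "0.0003 0.003 0 0 -1" --pt "0.0004 0.004 0 0 -1"

```text
t: 18.2
tcp_pos: [0.5491, -0.0212, 0.038]
orientation: [-3.142, 0.0, 3.033]
wrist_force: [0.3, -0.6, -1.2]
width: 0.0186
gripper_force: 59.0
```

In the tool's units: 4 mm is 0.004, 3 mm is 0.003.

move_arm --pt "0.0002 0.0015 0 0 -1" --pt "0.0003 0.003 0 0 -1" --pt "0.0004 0.004 0 0 -1"

```text
t: 18.5
tcp_pos: [0.5495, -0.0172, 0.038]
orientation: [3.142, 0.0, 3.033]
wrist_force: [-0.4, -0.2, -0.8]
width: 0.0185
gripper_force: 59.0
```

move_arm --pt "0.0002 0.0015 0 0 -1" --pt "0.0003 0.003 0 0 -1" --pt "0.0004 0.004 0 0 -1"

```text
t: 18.8
tcp_pos: [0.5498, -0.0133, 0.038]
orientation: [-3.141, -0.0, 3.033]
wrist_force: [-0.2, -1.6, -1.9]
width: 0.0189
gripper_force: 59.0
```

In the tool's units: 1 mm is 0.001, 0.1 mm is 0.0001.

move_arm --pt "0.0001 0.001 0 0 -1" --pt "0.0001 0.001 0 0 -1"

```text
t: 19.0
tcp_pos: [0.5499, -0.0124, 0.038]
orientation: [-3.141, -0.0, 3.033]
wrist_force: [-0.7, -2.9, -1.6]
width: 0.0186
gripper_force: 59.0
```

Light side contact. I back off 1.5 mm and pull gently to see whether the prong is through the eye.

move_arm --pt "-0.0001 -0.0015 0 0 -1" --pt "-0.003 -0.0012 0 0 -1" --pt "-0.006 -0.0009 0 0 -1" --pt "-0.008 -0.0007 0 0 -1" --pt "-0.008 -0.0007 0 0 -1"

```text
t: 19.5
tcp_pos: [0.5413, -0.0129, 0.0379]
orientation: [-3.142, -0.001, 3.033]
wrist_force: [-0.7, -0.2, -1.8]
width: 0.0187
gripper_force: 59.0
```

In the tool's units: -2 mm is -0.002, -1 mm is -0.001.

move_arm --pt "-0.001 0.0001 0 0 -1" --pt "-0.002 0.0002 0 0 -1" --pt "-0.002 0.0002 0 0 -1"

```text
t: 19.8
tcp_pos: [0.5399, -0.0128, 0.038]
orientation: [-3.142, -0.0, 3.034]
wrist_force: [-0.1, -0.5, -0.6]
width: 0.0187
gripper_force: 59.0
```

In the tool's units: -2 mm is -0.002, -1 mm is -0.001.

move_arm --pt "-0.001 0.0001 0 0 -1" --pt "-0.002 0.0002 0 0 -1" --pt "-0.002 0.0002 0 0 -1"

```text
t: 20.1
tcp_pos: [0.5377, -0.0126, 0.0379]
orientation: [-3.142, -0.0, 3.033]
wrist_force: [-0.6, 0.1, -0.3]
width: 0.0185
gripper_force: 59.0
```

In the tool's units: -2 mm is -0.002, -1 mm is -0.001.

move_arm --pt "-0.001 0.0001 0 0 -1" --pt "-0.002 0.0002 0 0 -1" --pt "-0.002 0.0002 0 0 -1"

```text
t: 20.4
tcp_pos: [0.5362, -0.0124, 0.0381]
orientation: [3.142, 0.001, 3.033]
wrist_force: [1.9, -1.1, -1.2]
width: 0.0187
gripper_force: 59.0
```

In the tool's units: -2 mm is -0.002, -1 mm is -0.001.

move_arm --pt "-0.001 0.0001 0 0 -1" --pt "-0.002 0.0002 0 0 -1" --pt "-0.002 0.0002 0 0 -1"

```text
t: 20.7
tcp_pos: [0.5349, -0.0123, 0.0383]
orientation: [3.141, 0.002, 3.033]
wrist_force: [4.6, -0.8, -2.0]
width: 0.0183
gripper_force: 58.9
```

The prong has caught the eye, with the force rising to the tray's friction. Now I pull slowly.

In the tool's units: -34.5 mm is -0.0345, 3.3 mm is 0.0033.

move_arm --pt "-0.003 0.0003 0 0 -1" --pt "-0.0065 0.0007 0 0 -1" --pt "-0.01 0.0011 0 0 -1" --pt "-0.0135 0.0014 0 0 -1" --pt "-0.017 0.0018 0 0 -1" --pt "-0.0205 0.0022 0 0 -1" --pt "-0.024 0.0026 0 0 -1" --pt "-0.0275 0.0029 0 0 -1" --pt "-0.031 0.0033 0 0 -1" --pt "-0.0345 0.0037 0 0 -1"

```text
t: 21.7
tcp_pos: [0.5004, -0.0086, 0.0383]
orientation: [3.141, 0.002, 3.033]
wrist_force: [4.7, -1.4, -2.4]
width: 0.0185
gripper_force: 58.8
```

In the tool's units: -34.5 mm is -0.0345, 1.4 mm is 0.0014.

move_arm --pt "-0.003 0.0003 0 0 -1" --pt "-0.0065 0.0007 0 0 -1" --pt "-0.01 0.0011 0 0 -1" --pt "-0.0135 0.0014 0 0 -1" --pt "-0.017 0.0018 0 0 -1" --pt "-0.0205 0.0022 0 0 -1" --pt "-0.024 0.0026 0 0 -1" --pt "-0.0275 0.0029 0 0 -1" --pt "-0.031 0.0033 0 0 -1" --pt "-0.0345 0.0037 0 0 -1"

```text
t: 22.7
tcp_pos: [0.466, -0.0049, 0.0383]
orientation: [3.141, 0.002, 3.033]
wrist_force: [6.3, -1.7, -1.9]
width: 0.0187
gripper_force: 58.8
```

In the tool's units: -6 mm is -0.006, -4 mm is -0.004.

move_arm --pt "-0.002 0.0002 0 0 -1" --pt "-0.004 0.0004 0 0 -1" --pt "-0.006 0.0006 0 0 -1" --pt "-0.006 0.0006 0 0 -1"

```text
t: 23.1
tcp_pos: [0.4595, -0.0043, 0.0382]
orientation: [3.142, 0.001, 3.033]
wrist_force: [4.3, -2.1, -1.5]
width: 0.0191
gripper_force: 58.9
```

In the tool's units: -4 mm is -0.004, -3 mm is -0.003.

move_arm --pt "-0.001 0.0001 0 0 -1" --pt "-0.002 0.0002 0 0 -1" --pt "-0.003 0.0003 0 0 -1" --pt "-0.004 0.0004 0 0 -1" --pt "-0.004 0.0004 0 0 -1"

```text
t: 23.6
tcp_pos: [0.4555, -0.0038, 0.0382]
orientation: [3.142, 0.001, 3.033]
wrist_force: [4.7, -1.7, -2.0]
width: 0.0188
gripper_force: 58.9
```

In the tool's units: -1.4 mm is -0.0014, -0.7 mm is -0.0007.

move_arm --pt "-0.0007 0.0001 0 0 -1" --pt "-0.0014 0.0002 0 0 -1" --pt "-0.0014 0.0002 0 0 -1"

```text
t: 23.9
tcp_pos: [0.454, -0.0036, 0.0381]
orientation: [3.142, 0.001, 3.033]
wrist_force: [4.9, -0.4, -1.6]
width: 0.0184
gripper_force: 58.9
```

In the tool's units: -1.4 mm is -0.0014, -0.7 mm is -0.0007.

move_arm --pt "-0.0007 0.0001 0 0 -1" --pt "-0.0014 0.0002 0 0 -1" --pt "-0.0014 0.0002 0 0 -1"

```text
t: 24.2
tcp_pos: [0.4525, -0.0034, 0.0381]
orientation: [3.142, 0.001, 3.033]
wrist_force: [5.0, -1.5, -1.7]
width: 0.0188
gripper_force: 58.9
```

In the tool's units: -1 mm is -0.001, -0.6 mm is -0.0006.

move_arm --pt "-0.0006 0.0001 0 0 -1" --pt "-0.001 0.0001 0 0 -1" --pt "-0.001 0.0001 0 0 -1"

```text
t: 24.5
tcp_pos: [0.4515, -0.0033, 0.0381]
orientation: [3.142, 0.001, 3.033]
wrist_force: [5.2, -1.0, -0.7]
width: 0.0189
gripper_force: 58.9
```

In the tool's units: -1 mm is -0.001, -0.6 mm is -0.0006.

move_arm --pt "-0.0006 0.0001 0 0 -1" --pt "-0.001 0.0001 0 0 -1" --pt "-0.001 0.0001 0 0 -1"

```text
t: 24.8
tcp_pos: [0.4504, -0.0032, 0.0381]
orientation: [3.142, 0.0, 3.033]
wrist_force: [4.4, -1.1, -1.0]
width: 0.0187
gripper_force: 58.9
```

In the tool's units: -0.5 mm is -0.0005.

move_arm --pt "-0.0005 0 0 0 -1" --pt "-0.0005 0 0 0 -1" --pt "-0.0005 0 0 0 -1"

```text
t: 25.1
tcp_pos: [0.4499, -0.0032, 0.0381]
orientation: [3.142, 0.0, 3.033]
wrist_force: [5.3, -1.4, -1.1]
width: 0.0184
gripper_force: 58.9
```

In the tool's units: -1 mm is -0.001, -0.6 mm is -0.0006.

move_arm --pt "-0.0006 0.0001 0 0 -1" --pt "-0.001 0.0001 0 0 -1" --pt "-0.001 0.0001 0 0 -1"

```text
t: 25.4
tcp_pos: [0.4493, -0.0032, 0.0382]
orientation: [3.141, 0.001, 3.033]
wrist_force: [6.4, -1.3, -2.8]
width: 0.0189
gripper_force: 58.9
```

move_arm --pt "-0.0005 0 0 0 -1" --pt "-0.0005 0 0 0 -1" --pt "-0.0005 0 0 0 -1"

```text
t: 25.7
tcp_pos: [0.4492, -0.0032, 0.0382]
orientation: [3.141, 0.002, 3.033]
wrist_force: [7.1, -1.7, -2.1]
width: 0.019
gripper_force: 58.9
```

In the tool's units: -0.5 mm is -0.0005.

move_arm --pt "-0.0005 0 0 0 -1" --pt "-0.0005 0 0 0 -1" --pt "-0.0005 0 0 0 -1"

```text
t: 26.0
tcp_pos: [0.4492, -0.0032, 0.0383]
orientation: [3.141, 0.003, 3.033]
wrist_force: [8.4, -2.2, -2.0]
width: 0.0185
gripper_force: 58.8
```

The tray is at its stop, with the force rising to 8 N and no further motion. Unhooking: back to the hole's centre, then sideways out.

In the tool's units: 13 mm is 0.013, 8 mm is 0.008.

move_arm --pt "0.004 -0.0004 0 0 -1" --pt "0.008 -0.0008 0 0 -1" --pt "0.013 -0.0014 0 0 -1" --pt "0.013 -0.0014 0 0 -1"

```text
t: 26.4
tcp_pos: [0.461, -0.0046, 0.0378]
orientation: [-3.142, -0.0, 3.033]
wrist_force: [0.3, -1.1, -1.4]
width: 0.0186
gripper_force: 59.0
```

In the tool's units: -9 mm is -0.009, -6 mm is -0.006.

move_arm --pt "-0.0003 -0.003 0 0 -1" --pt "-0.0006 -0.006 0 0 -1" --pt "-0.0009 -0.009 0 0 -1" --pt "-0.0009 -0.009 0 0 -1"

```text
t: 26.8
tcp_pos: [0.4596, -0.0139, 0.038]
orientation: [-3.142, -0.0, 3.033]
wrist_force: [-0.4, 0.2, -0.2]
width: 0.0186
gripper_force: 59.0
```

In the tool's units: -36 mm is -0.036, -25 mm is -0.025.

move_arm --pt "-0.0005 -0.005 0 0 -1" --pt "-0.001 -0.01 0 0 -1" --pt "-0.0016 -0.015 0 0 -1" --pt "-0.0027 -0.025 0 0 -1" --pt "-0.0038 -0.036 0 0 -1" --pt "-0.0038 -0.036 0 0 -1"

```text
t: 27.4
tcp_pos: [0.4558, -0.0509, 0.038]
orientation: [-3.141, -0.0, 3.032]
wrist_force: [1.2, 0.2, -1.7]
width: 0.0189
gripper_force: 59.0
```

In the tool's units: 100 mm is 0.1, 70 mm is 0.07.

move_arm --pt "-0.015 0.0015 0 0 -1" --pt "-0.035 0.0035 0 0 -1" --pt "-0.06 0.006 0 0 -1" --pt "-0.06 0.006 0.03 0 -1" --pt "-0.06 0.006 0.07 0 -1" --pt "-0.06 0.006 0.1 0 -1" --pt "-0.06 0.006 0.1 0 -1"

```text
t: 28.1
tcp_pos: [0.3985, -0.0439, 0.1414]
orientation: [3.142, 0.007, 3.033]
wrist_force: [0.9, 0.2, -1.0]
width: 0.0187
gripper_force: 59.1
```

```bash
python3 - <<'E'
from h import *
T=cam("top");S=cam("scene");o=manip.get_obs();print({k:np.round(o[k],4).tolist() for k in("t","tcp_pos","orientation","wrist_force")})
cv2.imwrite("pics/p7.png",np.hstack([cv2.resize(T[0][160:280,240:420],(450,300),interpolation=2),cv2.resize(S[0][120:290,300:480],(318,300),interpolation=2)])[:,:,::-1])
E
```

```text
{'t': 28.2, 'tcp_pos': [0.3963, -0.0436, 0.1383], 'orientation': [3.1416, 0.0018, 3.0331], 'wrist_force': [0.2023, -0.2345, -1.4633]}
```

View pics/p7.png

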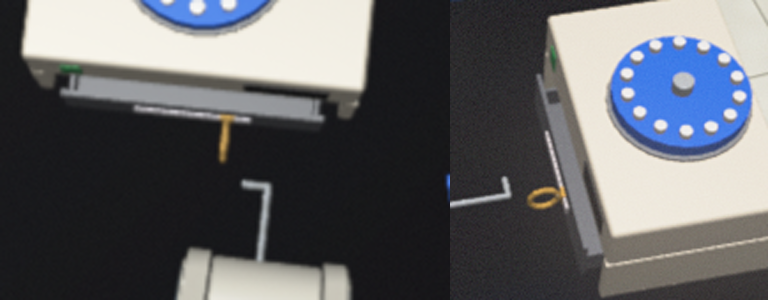

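Both halves show the tray fully out with the brass eye standing free, at (223,140) and (543,198), and the hook clear of it. Now I return the hook to the mat.

In the tool's units: -309 mm is -0.309, -280 mm is -0.28, 13.2 degrees is 0.0733.

move_arm --pt "0.002 -0.04 0 0.0167 -1" --pt "0.004 -0.08 0 0.0333 -1" --pt "0.006 -0.12 0 0.05 -1" --pt "0.008 -0.16 0 0.0667 -1" --pt "0.01 -0.2 0 0.0733 -1" --pt "0.012 -0.24 0 0.0733 -1" --pt "0.014 -0.28 0 0.0733 -1" --pt "0.014 -0.309 0 0.0733 -1" --pt "0.014 -0.309 0 0.0733 -1" --pt "0.014 -0.309 -0.03 0.0733 -1"

```text
t: 29.2
tcp_pos: [0.4109, -0.3542, 0.1086]
orientation: [-3.139, 0.002, -3.021]
wrist_force: [0.6, -1.1, -1.1]
width: 0.0184
gripper_force: 59.2
```

In the tool's units: -86 mm is -0.086, -80 mm is -0.08.

move_arm --pt "0 0 -0.03 0 -1" --pt "0 0 -0.06 0 -1" --pt "0 0 -0.08 0 -1" --pt "0 0 -0.086 0 -1" --pt "0 0 -0.086 0 -1" --pt "0 0 -0.086 0 -1"

```text
t: 29.8
tcp_pos: [0.4101, -0.3524, 0.0223]
orientation: [-3.142, 0.0, -3.019]
wrist_force: [0.4, -0.4, -0.7]
width: 0.0183
gripper_force: 59.2
```

In the tool's units: -11 mm is -0.011, -10 mm is -0.01.

move_arm --pt "0 0 -0.004 0 -1" --pt "0 0 -0.008 0 -1" --pt "0 0 -0.01 0 -1" --pt "0 0 -0.011 0 -1" --pt "0 0 -0.011 0 -1"

```text
t: 30.3
tcp_pos: [0.4099, -0.3525, 0.0109]
orientation: [3.142, -0.0, -3.019]
wrist_force: [0.2, -1.9, -1.9]
width: 0.0186
gripper_force: 59.2
```

In the tool's units: -0.6 mm is -0.0006.

move_arm --pt "0 0 -0.0006 0 -1" --pt "0 0 -0.0006 0 -1"

```text
t: 30.5
tcp_pos: [0.41, -0.3526, 0.0104]
orientation: [-3.141, 0.0, -3.019]
wrist_force: [-0.4, -0.3, -1.5]
width: 0.0185
gripper_force: 59.3
```

In the tool's units: -1 mm is -0.001, -0.6 mm is -0.0006.

move_arm --pt "0 0 -0.0006 0 -1" --pt "0 0 -0.001 0 -1" --pt "0 0 -0.001 0 -1"

```text
t: 30.8
tcp_pos: [0.41, -0.3526, 0.0104]
orientation: [-3.141, 0.0, -3.019]
wrist_force: [-3.0, 2.9, 12.6]
width: 0.0186
gripper_force: 61.1
```

In the tool's units: 140 mm is 0.14, 110 mm is 0.11.

move_arm --pt "0 0 0.001 0 -1" --pt "0 0 0.001 0 1" --pt "0 0 0.001 0 1" --pt "0 0 0.001 0 1" --pt "0 0 0.001 0 1" --pt "0 0 0.02 0 1" --pt "0 0 0.06 0 1" --pt "0 0 0.11 0 1" --pt "0 0 0.14 0 1" --pt "0 0 0.14 0 1"

```text
t: 31.8
tcp_pos: [0.4122, -0.3544, 0.1539]
orientation: [-3.136, 0.005, -3.019]
wrist_force: [0.3, 0.4, -0.2]
width: 0.0853
gripper_force: 0.0
```

In the tool's units: 100 mm is 0.1, 70 mm is 0.07.

move_arm --pt "-0.03 0.03 0.02 0 1" --pt "-0.05 0.07 0.04 0 1" --pt "-0.05 0.1 0.06 0 1" --pt "-0.05 0.1 0.06 0 1" --pt "-0.05 0.1 0.06 0 1" --pt "-0.05 0.1 0.06 0 1"

```text
t: 32.4
tcp_pos: [0.3599, -0.2529, 0.2086]
orientation: [3.141, -0.001, -3.019]
wrist_force: [-0.4, 0.5, -0.4]
width: 0.0855
gripper_force: 0.0
```

```bash
python3 - <<'E'
from h import *
S=cam("scene");T=cam("top");o=manip.get_obs();print({k:np.round(o[k],4).tolist() for k in("t","tcp_pos","width","wrist_force")})
cv2.imwrite("pics/p8.png",S[0][:,:,::-1])
for n,C,b in(("T",T,(405,210,485,335)),("S",S,(255,325,410,440))):
    h=cv2.cvtColor(C[0],cv2.COLOR_RGB2HSV);m=cv2.inRange(h,(0,150,80),(8,255,255))|cv2.inRange(h,(172,150,80),(180,255,255))
    M=cv2.moments(m[b[1]:b[3],b[0]:b[2]],True);u=(M['m10']/M['m00']+b[0],M['m01']/M['m00']+b[1]);print(n,u,onz(C,u,.02))
E
```

```text
{'t': 32.5, 'tcp_pos': [0.3598, -0.253, 0.2084], 'width': 0.0855, 'wrist_force': [-0.1329, 0.6939, 0.2546]}Traceback (most recent call last):
  File "<stdin>", line 6, in <module>
ZeroDivisionError: float division by zero
```

View pics/p8.png

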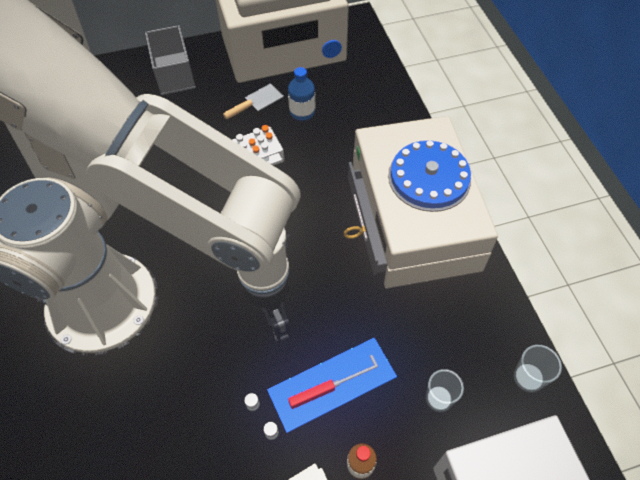

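The scene view shows the hook flat on the mat around (333,385) as at the start, the tray out with its eye at (353,232), the cups, bottles and rack in their places, and the arm clear. Handing in.

```bash
python3 -c "
from rig import manip
print(manip.close_job())"
```

```text
the job is handed in; nothing more can be done
None
```

The tray is fully out at its stop, the hook is unhooked and back flat on its mat, nothing else on the bench looks disturbed, and the job is handed in at about 32.5 s; one early misjudged fingertip height briefly pressed the shut fingers on the hook handle at about 38 N before I regrasped.

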